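# Aim the cordless lamp at the cork and switch it on

### The arm

A 6-joint arm with a two-finger parallel gripper is mounted at the origin on the work surface. World frame = base frame: x ahead of the robot, y to its left, z up, the work surface at z = 0. Lengths are in m, angles in rad, forces in N, time in s.
With the tool pointing down it reaches from about 0.225 to 0.725 m from the base axis. Payload 3.1 kg.
Tool frame: the origin (TCP) lies at the very end of the fingers, on their centre line; the grasp point (between the pads) lies 19 mm behind it (bot.hold_point_z is the distance from the TCP to the grasp point, in m); z points along the fingers, y is the direction in which the jaws open and shut (so a half turn about z gives the same grasp; the last joint's range is limited). The gripper opens to 85 mm and grips with 20 to 120 N. Pads are 22 mm wide; open, the fingers measure 114 mm over their backs; the gripper's body (76 mm by 85 mm) begins 54 mm behind the grasp point. The pads swing forward as they close: fully open they stand 13 mm farther back than shut.
Start: joints at [-1.452, 0.048, 0.099, 1.622, 0, 1.443], TCP at [0.128, -0.509, 0.231] pointing down, gripper open.
Joint ranges: [-2.91, 2.91], [-0.99, 1.94], [-1.21, 1.42], [-2.12, 2.29], [-1.49, 1.47], [-3.14, 3.14]. Speed limits (rad/s): [2.79, 2.79, 3.14, 3.14, 3.14, 3.14].

### API

Orientations are given as a unit quaternion [w, x, y, z].
In Python, from bench import sensors, viewer, close_job, bot gives the robot as it stands. The module is installed in compiled form; this text tells all that it offers.
- The arm moves only by the tool carry_out, never from a script. Its argument "moves" is text: rows parted by semicolons, each of 7 numbers parted by spaces: the opening, from 0 (shut) to 1 (fully open), then the shift along the tool's x, y, z in mm, then the turn, a rotation vector about the tool's x, y, z in rad. A call has 1 to 10 rows; each row is the pose to reach, as a shift and turn from the pose measured when the call began, along the tool's axes at that moment; what a row does not reach only later rows make up. A row lasts 1/12 s, in which the tool goes at most 41.7 mm and 7.16 degrees, less where a joint would pass 70% of its speed; a pose out of reach is approached as far as the arm can. A call with a gripper value outside its range is refused whole. The fingers move at their own pace and stop on an object; "newtons" is the grip in N (left out, the last holds). Time passes only in rows, so rows that repeat a pose let the fingers close. It gives the time, the measured TCP pose, the force and the opening at its end, in the units of the state.
- sensors.get_state(): the state, without advancing time (a new reading comes with each control period).
- viewer.read_camera(name): name is "side" or "top" or "wrist"; returns a dict with "color" (400x640x3 uint8, blue, green, red), "range_z" (400x640 float32, m along the optical axis (not along the pixel's ray), 0 where there is no reading), "fx", "fy", "cx", "cy" (pixels), "D" ([k1, k2, p1, p2, k3] as OpenCV has them; the pictures are not rectified), "eye" and "rotation" of the camera in the world; the wrist camera has in their place "T_tool_cam" (4x4, takes a point from camera to tool coordinates, whose origin is the TCP and whose axes are the flange's). Camera axes: x right, y down, z forward; pixel columns grow to the right and rows downward; lengths in m; the calibration is good to about 2 mm. A picture is of the moment at which its call begins: read the wrist's pose just before it.
- close_job(): hands the job in, once; it reports no verdict.
The state is a dict: "clock": time; "joint_pos": joint angles; "joint_velocities": joint speeds; "tau": joint torques, N m; "tcp_pos": TCP position; "orientation": TCP orientation; "ft_force": force on the tool from outside, world axes, zero at the start; "wrist_torque": the same for the moment, N m; "gripper_width": opening from 0.0 (shut) to 1.0 (fully open).
Only numpy, scipy, OpenCV 4.12 (cv2) and the standard library are available. Lean on these libraries where they do the work, as an engineer would, in place of code of your own. Each camera call takes 0.05 s, during which the arm holds its last target. There are 200 camera calls.

### The job

With a fingertip, push the yellow arm of the cordless lamp round until it points straight at the middle of the cork; then, once it is aimed, push the lamp's red-tipped toggle switch fully over to on. Only push, gently: do not pick anything up, do not shove or tip the lamp's base, and leave the cork, the cup and everything else on the worktop where they stand.

Things in the scene. Friction and masses are not known exactly. Their poses are not given: they have to be found in the camera images.
- lamp: Cordless lamp, loose on rubber feet, about 2.4 kg with its battery (slides if pushed with over about 10 N). Origin: on its post's axis, at the underside. Black and orange base 190 x 100 mm, 36 mm high, from 55 mm on the +x side of the origin to 135 mm on the -x side, 50 mm to either side in y; z up. A 20 mm post carries the swinging arm. Toggle switch on the base, 100 mm from the post on the -x side, towards the robot.
- lamp_arm (a joint): Swing of the arm about the upright post, rad: 0 = along the lamp's +x, positive = counter-clockwise from above, stops at +-1.6. It stays where it is left; about 0.5 N at 100 mm from the post turns it. Level yellow tube, 14 mm thick, axis 125 mm high, free from 16 mm (hub; its top 137 mm high) to 103 mm from the post axis; then a black cone head, up to 44 mm wide, ending at 155 mm.
- lamp_aim (a point): Centre of the lamp head's round front lens, 155 mm from the post axis, 125 mm high; its x axis is the way the lamp points (along the arm, away from the post), z up.
- lamp_switch (a joint): Toggle switch, rad: 0 = off (leaning 0.45 rad towards the lamp's -y), 0.9 = fully on (leaning 0.45 rad towards the lamp's +y, where the green mark is). No spring: it stays where it is left; about 0.8 N at the tip moves it.
- switch_tip (a point): Centre of the red 13 mm ball at the end of the toggle: a 9 mm rod, 42 mm long, pivoting about the lamp's x axis 42 mm above the worktop, 100 mm from the post on the lamp's -x side. The ball is 80 mm high at off and on, 84 mm midway.
- cork: Cork bung, the thing to light: 44 mm across at the top, 40 mm at the foot, 40 mm high, standing upright, loose, about 175 to 235 mm from the lamp's post, on one side or the other. Origin: centre of its underside.
- cup: Stainless cup, 72 mm across, 75 mm high, loose, standing on the other side of the lamp from the cork. Origin: centre of its underside.
- brush: Green nylon brush lying bristles down, 200 x 40 mm, 31 mm high. Bystander. Origin: underside, near its middle; x along it.
- scraper: Clear acrylic scraper lying flat, 100 x 70 mm, 12 mm high at its thick edge. Bystander. Origin: centre of its underside.
- tape: Roll of blue tape lying flat, 90 mm across, 24 mm high. Bystander. Origin: centre of its underside.
- jar: Amber jar with white lid, 60 mm across, 90 mm high. Bystander. Origin: centre of its underside.
- screwdriver: Screwdriver lying on the worktop. Bystander. Origin: underside, x along it.
- lamp_rear (a point): Point on top of the lamp's base (36 mm high) right under the toggle's pivot, 100 mm from the post axis on the lamp's -x side; axes as the lamp's.
Mind the look-alikes: they are no part of the job. Of the things like the cork, leave any that is pink; of the rest the larger one is meant.

How it is judged:
On the way, in this order (a step that is already met when the one before it is completed fails the run):
1. the lamp's arm points at the cork, the switch still off (x of cork in the frame of lamp_aim above 0 m and y of cork in the frame of lamp_aim between -0.015 and 0.015 m and value of joint lamp_switch below 0.3 rad), for 0.3 s.
2. the toggle switch is pushed over to on, the lamp still aimed (x of cork in the frame of lamp_aim above 0 m and y of cork in the frame of lamp_aim between -0.015 and 0.015 m and value of joint lamp_switch above 0.75 rad), for 0.2 s.
At the end, for the whole second after the job is handed in: The line along the lamp's arm passes within 15 mm of the cork's centre, the switch stands at 0.75 rad or more of its 0.9, the lamp stands at rest within 20 mm of where it was, and every other loose thing within 12 mm (all of step 2 and velocity of joint lamp_arm between -0.05 and 0.05 rad/s and linear speed of lamp below 0.01 m/s and angle between lamp's own z axis and vertical below 0.05 rad and distance of each of lamp, lamp_rear from where it was at the start of the episode below 0.02 m and distance of each of cork, cup, brush, scraper, tape, jar, screwdriver from where it was at the start of the episode below 0.012 m); the robot touches nothing.
It fails at once if the lamp is lifted, tipped or shoved more than 20 mm (distance of any of lamp, lamp_rear from where it was at the start of the episode above 0.02 m or height (world z) of lamp above 0.008 m or angle between lamp's own z axis and vertical above 0.1 rad).
It fails at once if the lamp is pushed hard (over 20 N) (contact force between the fingers and lamp above 20 N).
It fails at once if the cork, the cup or another thing on the worktop is lifted or moved more than 12 mm (distance of any of cork, cup, brush, scraper, tape, jar, screwdriver from where it was at the start of the episode above 0.012 m).
It also fails if it takes over 54 s, if anything falls off the work surface, if the arm or the gripper's body presses on something with over 40 N, if the wrist force passes 120 N, or if a joint passes its speed limit or range.

## Working session

There is one attempt and no reset: what is moved stays moved. The work goes in short steps, Python scripts to look and compute and a tool call to move; the robot and the scene stay as the last step left them, time stands still between calls to the robot, and variables do not carry over. Pictures are saved under pics/ and viewed, about 8 in all and at most 12, crops included, and the job is handed in when it is done.

Besides the shell and the picture viewer there is one more tool, called after "Request:" as name(argument=value, ...) on one line, values as JSON. carry_out: Moves the arm, as the interface text tells. Its arguments: {"type":"object","properties":{"moves":{"type":"string"},"newtons":{"type":"number"}},"required":["moves"]}

```bash
mkdir -p pics; cat > h.py <<'E'
import numpy as np, cv2
from bench import sensors, viewer, bot
def cam(n):
    c=viewer.read_camera(n); c['K']=np.array([[c['fx'],0,c['cx']],[0,c['fy'],c['cy']],[0,0,1.]]); return c
def rays(c,uv):
    p=cv2.undistortPoints(np.array(uv,float).reshape(-1,1,2),c['K'],np.array(c['D'],float)).reshape(-1,2)
    return np.c_[p,np.ones(len(p))]
def onplane(c,uv,z):
    d=rays(c,uv)@np.array(c['rotation']).T; e=np.array(c['eye']); return e+d*((z-e[2])/d[:,2])[:,None]
def depthpt(c,uv):
    r=rays(c,uv); z=np.array([c['range_z'][int(v),int(u)] for u,v in uv]); return np.array(c['eye'])+(r*z[:,None])@np.array(c['rotation']).T
E
python3 - <<'E'
from h import *
for n in('top','side'):
    c=cam(n); cv2.imwrite(f'pics/{n}0.png',c['color']); print(n,c['eye'],np.round(c['rotation'],3).tolist(),c['fx'])
print(sensors.get_state())
E
```

```text
top [0.29635918 0.02363452 1.30368983] [0.071, -0.698, 0.71, -0.062] 368.8017710006427
side [0.00222684 0.88756392 0.70564613] [0.145, -0.238, 0.838, -0.468] 432.89936836025555
{'clock': 0.1, 'joint_pos': array([-1.45184537e+00,  4.86837672e-02,  9.77602933e-02,  1.62199891e+00,
       -1.11241949e-06,  1.44298819e+00]), 'joint_velocities': array([-0.00050723, -0.00198202,  0.00388125,  0.00126266, -0.00072511,
        0.00038662]), 'tau': array([ 3.71555492e-03, -3.39851689e+01,  3.20935750e+01,  1.57803926e-02,
       -1.84058736e-04,  6.18463531e-06]), 'tcp_pos': array([ 0.12815555, -0.508553  ,  0.23023343]), 'orientation': array([-1.06302217e-03,  9.92397833e-01,  1.23066690e-01,  4.15150776e-06]), 'ft_force': array([-0.71099777,  0.69368806, -0.05105443]), 'wrist_torque': array([-0.03136494,  0.02500056,  0.06274917]), 'gripper_width': 1.0004668160344101}
```

View pics/top0.png

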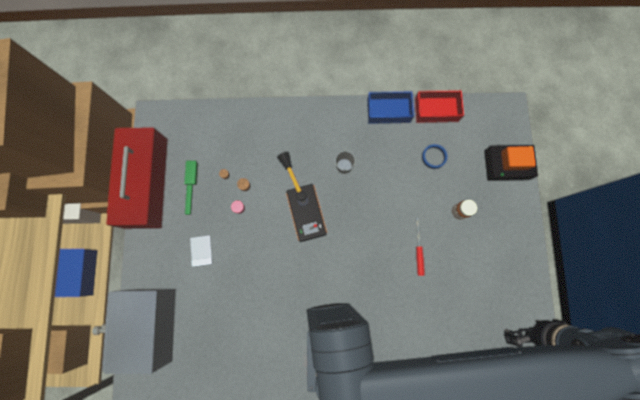

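View pics/side0.png

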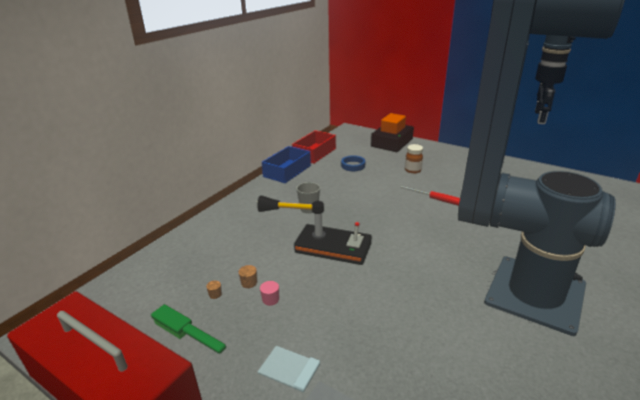

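The top view shows two cork candidates, at (224,174) and (244,185), and a pink one at (237,207). The one at (244,185) looks like the larger brown one. The lamp's yellow arm runs from about (301,193) to the head at (285,160), and the toggle's red tip is at about (317,226). The side view shows the same things at (214,289), (248,276) and (270,293), with the red tip at (357,225).

```bash
sed -i "s/    c=viewer.read_camera(n);/    c=viewer.read_camera(n)\n    if 'rotation' in c: c['rotation']=Rotation.from_quat(np.roll(c['rotation'],-1)).as_matrix()\n   /; 1a from scipy.spatial.transform import Rotation" h.py
cat >> h.py <<'E'
def blobs(c,lo,hi,roi,amin=4):
    u0,v0,u1,v1=roi; m=np.zeros((400,640),np.uint8); h=cv2.cvtColor(c['color'],cv2.COLOR_BGR2HSV)
    m[v0:v1,u0:u1]=cv2.inRange(h,lo,hi)[v0:v1,u0:u1]
    n,l,s,ce=cv2.connectedComponentsWithStats(m); return [(ce[i],s[i]) for i in range(1,n) if s[i,4]>=amin],l
def tri(c1,p1,c2,p2):
    d1=rays(c1,[p1])[0]@c1['rotation'].T; d2=rays(c2,[p2])[0]@c2['rotation'].T
    e1,e2=np.array(c1['eye']),np.array(c2['eye']); t=np.linalg.lstsq(np.c_[d1,-d2],e2-e1,rcond=None)[0]
    a,b=e1+d1*t[0],e2+d2*t[1]; return (a+b)/2,np.linalg.norm(a-b)
E
python3 - <<'E'
from h import *
t=cam('top'); s=cam('side')
T=(190,140,360,260); S=(190,180,400,320)
for nm,lo,hi in(('brown',(5,70,60),(18,255,255)),('yellow',(18,130,120),(32,255,255)),('red',(0,130,110),(4,255,255)),('pink',(165,60,100),(180,255,255))):
    for n,c,r in(('top',t,T),('side',s,S)):
        for ce,st in blobs(c,lo,hi,r)[0]: print(nm,n,np.round(ce,1),st.tolist(),np.round(depthpt(c,[ce])[0],3))
a=cv2.resize(t['color'][140:250,200:360],None,fx=4.8,fy=4.8,interpolation=cv2.INTER_CUBIC)
b=cv2.resize(s['color'][180:310,200:390],None,fx=4,fy=4,interpolation=cv2.INTER_CUBIC)
cv2.imwrite('pics/topc.png',a);cv2.imwrite('pics/sidec.png',b)
E
```

```text
brown top [223.7 173.4] [219, 169, 10, 10, 68] [0.64  0.389 0.024]
brown top [243.2 184. ] [237, 178, 13, 12, 114] [0.596 0.314 0.039]
brown top [316.2 197.6] [313, 186, 7, 22, 28] [0.543 0.056 0.035]
brown top [287.9 198. ] [287, 194, 3, 9, 12] [ 0.55   0.159 -0.   ]
brown top [289.6 204.8] [289, 204, 2, 3, 5] [0.521 0.151 0.024]
brown top [291.3 211.4] [291, 209, 2, 5, 7] [0.496 0.144 0.033]
brown top [322.4 219.9] [319, 210, 7, 22, 25] [0.464 0.036 0.034]
brown top [292.5 216.5] [292, 215, 2, 4, 6] [0.478 0.14  0.03 ]
brown top [295.3 227.2] [294, 221, 4, 13, 19] [0.442 0.131 0.023]
brown top [298.2 237.5] [298, 236, 2, 4, 4] [0.405 0.12  0.03 ]
brown side [216.3 197. ] [190, 180, 60, 38, 441] [ 1.908 -0.766 -0.681]
brown side [328.  253.3] [295, 245, 67, 17, 332] [0.48  0.141 0.024]
brown side [247.7 275.7] [238, 265, 19, 23, 347] [0.586 0.329 0.04 ]
brown side [213.7 288.7] [206, 280, 15, 19, 220] [0.632 0.396 0.03 ]
yellow top [293.9 179.9] [287, 167, 14, 25, 97] [0.585 0.126 0.129]
yellow side [294.6 205. ] [278, 202, 34, 7, 168] [0.585 0.131 0.132]
red top [314.8 225.4] [314, 225, 3, 2, 5] [0.44  0.061 0.082]
red side [356.5 223.5] [355, 222, 4, 4, 12] [0.439 0.066 0.087]
pink top [237.2 206.6] [231, 201, 13, 12, 130] [0.515 0.333 0.039]
pink side [269.5 292.2] [260, 281, 19, 25, 394] [0.505 0.348 0.042]
```

View pics/topc.png

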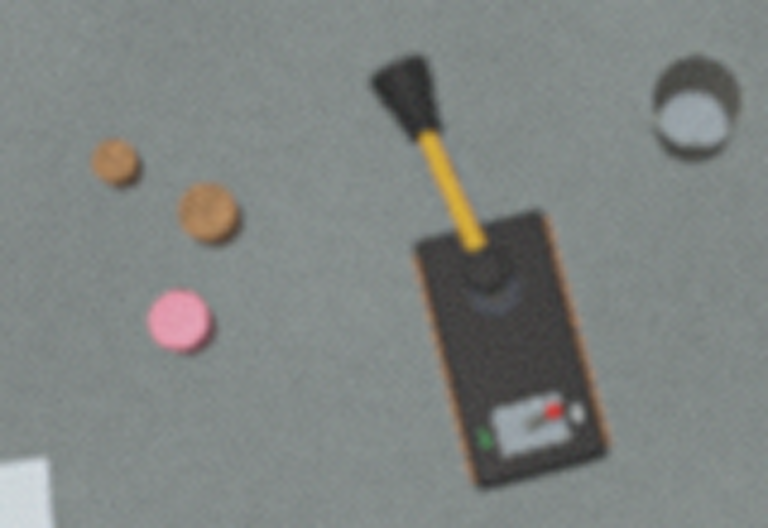

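View pics/sidec.png

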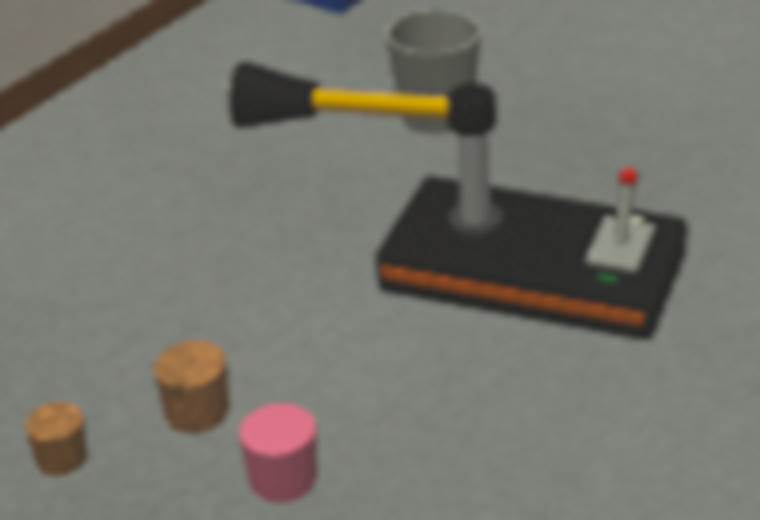

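The crops confirm the cork: it is the large brown one at top pixel (243,184), with depth height 0.039. The small brown one and the pink one are decoys. The toggle leans to the lamp's -y, and the green mark is on the +y side (left).

```bash
python3 - <<'E'
from h import *
t=cam('top'); s=cam('side')
tc=lambda u,v:(200+(u+.5)/4.8-.5,140+(v+.5)/4.8-.5); sc=lambda u,v:(200+(u+.5)/4-.5,180+(v+.5)/4-.5)
f=lambda x:np.round(x,4)
print('cork top plane',f(onplane(t,[tc(208,211)],.04)),'side',f(onplane(s,[sc(192,362)],.04)),tri(t,tc(208,211),s,sc(192,362)))
print('hub',f(onplane(t,[tc(487,268)],.137)),'tri',tri(t,tc(486,268),s,sc(471,107)))
print('post foot ring, top',f(onplane(t,[tc(493,290)],.036)),f(onplane(s,[sc(475,216)],.036)))
print('head tip',tri(t,tc(399,69),s,sc(238,95)))
print('ball',tri(t,tc(555,411),s,sc(628,176)),f(onplane(t,[tc(555,411)],.08)),f(onplane(s,[sc(628,176)],.08)))
print('plate centre',f(onplane(t,[tc(532,424)],.038)))
print('cup rim',f(onplane(t,[tc(697,103)],.075)))
# base outline: dark/orange mask -> minAreaRect on plane .036
g=t['color'].max(2); m=np.zeros_like(g); h=cv2.cvtColor(t['color'],cv2.COLOR_BGR2HSV)
m[180:245,284:330]=((g<80)|(cv2.inRange(h,(3,70,50),(20,255,255))>0))[180:245,284:330]*255
m=cv2.morphologyEx(m,cv2.MORPH_OPEN,np.ones((3,3)))
ct=max(cv2.findContours(m,cv2.RETR_EXTERNAL,cv2.CHAIN_APPROX_NONE)[0],key=cv2.contourArea).reshape(-1,2)
P=onplane(t,ct,.036)[:,:2].astype(np.float32); r=cv2.minAreaRect(P); print('base',r,f(cv2.boxPoints(r)))
# yellow axis
_,l=blobs(t,(18,130,120),(32,255,255),(270,150,320,210)); v,u=np.nonzero(l)
Y=onplane(t,np.c_[u,v],.127)[:,:2]; q=cv2.fitLine(Y.astype(np.float32),cv2.DIST_L2,0,.01,.01).ravel(); print('arm line',q,np.arctan2(-abs(q[1])*0+q[1],q[0]))
E
```

```text
cork top plane [[0.5975 0.3143 0.04  ]] side [[0.5995 0.3129 0.04  ]] (array([0.59747981, 0.31422641, 0.04170579]), np.float64(0.0009707395057787988))
hub [[0.5312 0.1025 0.137 ]] tri (array([0.53296711, 0.10381035, 0.12943366]), np.float64(0.00042275906975366393))
post foot ring, top [[0.5351 0.1051 0.036 ]] [[0.5398 0.0937 0.036 ]]
head tip (array([0.67598517, 0.16388988, 0.12603353]), np.float64(0.0007271612700476436))
ball (array([0.44103635, 0.05996815, 0.08230406]), np.float64(0.0016857406488801397)) [[0.4405 0.0597 0.08  ]] [[0.4435 0.0571 0.08  ]]
plate centre [[0.4364 0.0776 0.038 ]]
cup rim [[ 0.662  -0.0453  0.075 ]]
base ((0.5128551721572876, 0.09724228084087372), (0.14377766847610474, 0.09964951127767563), 12.977446556091309) [[0.4316 0.1297]
 [0.454  0.0325]
 [0.5941 0.0648]
 [0.5717 0.1619]]
arm line [0.9192648  0.3936398  0.5856839  0.12640703] 0.40458772
```

Measured:
- **Post:** (0.533, 0.1035), lamp yaw 0.2265, arm heading 0.405.
- **Target heading:** 1.274, with the cork 0.22 m from the post, which lies in the stated 175–235 mm range.
- **Ball:** height 0.082, as described. The pivot agrees with the plate.

Next I approach the arm.

```bash
cat >> h.py <<'E'
POST=np.array([.533,.1035]); CORK=np.array([.5975,.3143])
def goto(x,y,z,yaw):
    "shift mm and rotvec in present tool frame to TCP (x,y,z), tool down with tool-x heading yaw"
    s=sensors.get_state(); R=Rotation.from_quat(np.roll(s['orientation'],-1))
    G=Rotation.from_euler('z',yaw)*Rotation.from_euler('x',np.pi)
    print('t',round(s['clock'],2),'shift',np.round(1e3*R.inv().apply(np.array([x,y,z])-s['tcp_pos']),1),'rot',np.round((R.inv()*G).as_rotvec(),3))
def state():
    s=sensors.get_state(); R=Rotation.from_quat(np.roll(s['orientation'],-1)).as_matrix()
    print('t',round(s['clock'],2),'tcp',np.round(s['tcp_pos'],4),'yaw',round(np.arctan2(R[1,0],R[0,0]),3),'F',np.round(s['ft_force'],2),'w',round(s['gripper_width'],3),'q',np.round(s['joint_pos'],2))
E
python3 -c "
from h import *
goto(.615,.09,.23,1.976)"
```

```text
t 0.3 shift [ 618.4 -461.8    1.3] rot [-0.000e+00 -1.000e-03 -1.729e+00]
```

Request:
carry_out(moves="0 31 -23 0 0 0 -0.086; 0 62 -46 0 0 0 -0.173; 0 93 -69 0 0 0 -0.26; 0 124 -92 0 0 0 -0.346; 0 155 -115 0 0 0 -0.432; 0 186 -138 0 0 0 -0.52; 0 217 -161 0 0 0 -0.6; 0 248 -185 0 0 0 -0.69; 0 279 -208 0 0 0 -0.78; 0 309 -231 0 0 0 -0.865", newtons=20)

```text
clock: 1.13
tcp_pos: [0.3723, -0.2077, 0.2313]
orientation: [0.0, 0.848, 0.53, 0.0]
ft_force: [1.0, -0.6, -0.5]
gripper_width: -0.0
```

```bash
python3 -c "
from h import *
state();goto(.615,.09,.23,1.976)"
```

```text
t 1.13 tcp [ 0.3723 -0.2077  0.2313] yaw 1.116 F [ 1.03 -0.6  -0.51] w -0.0 q [-0.67 -0.21 -0.14  1.64  0.    1.36]
t 1.13 shift [374.   87.3   1.6] rot [ 0.001 -0.    -0.86 ]
```

Request:
carry_out(moves="0 37 9 0 0 0 -0.086; 0 75 18 0 0 0 -0.173; 0 112 26 0 0 0 -0.26; 0 150 35 0 0 0 -0.346; 0 187 44 0 0 0 -0.432; 0 224 52 0 0 0 -0.52; 0 262 61 0 0 0 -0.6; 0 300 70 0 0 0 -0.69; 0 337 79 0 0 0 -0.78; 0 374 87 0 0 0 -0.86")

```text
clock: 1.97
tcp_pos: [0.6157, 0.0919, 0.2313]
orientation: [0.0, 0.548, 0.836, 0.0]
ft_force: [1.1, 0.1, -0.4]
gripper_width: 0.001
```

```bash
python3 -c "
from h import *
state();goto(.615,.09,.108,1.976)"
```

```text
t 1.97 tcp [0.6157 0.0919 0.2313] yaw 1.981 F [ 1.15  0.11 -0.36] w 0.001 q [0.04 0.31 0.4  1.66 0.   1.2 ]
t 1.97 shift [ -1.4  -1.5 123.3] rot [0.001 0.    0.005]
```

Request:
carry_out(moves="0 -1 -1 20 0 0 0; 0 -1 -1 50 0 0 0; 0 -1 -1 80 0 0 0; 0 -1 -1 105 0 0 0; 0 -1 -1 118 0 0 0; 0 -1 -1 123 0 0 0; 0 -1 -1 123 0 0 0; 0 -1 -1 123 0 0 0")

```text
clock: 2.63
tcp_pos: [0.6156, 0.0905, 0.109]
orientation: [0.001, 0.548, 0.836, 0.001]
ft_force: [0.4, 0.1, 0.7]
gripper_width: 0.002
```

```bash
python3 -c "
from h import *
state()
c=cam('side');t=cam('top')
a=cv2.resize(c['color'][120:300,230:410],None,fx=3.2,fy=3.2,interpolation=cv2.INTER_CUBIC)
cv2.imwrite('pics/pre.png',a)"
```

```text
t 2.63 tcp [0.6156 0.0905 0.109 ] yaw 1.981 F [0.4  0.07 0.71] w 0.002 q [0.04 0.31 0.15 1.41 0.   1.2 ]
```

View pics/pre.png

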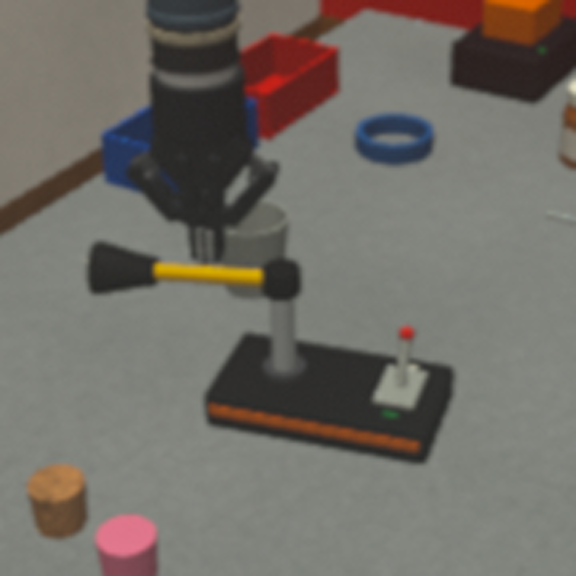

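The fingers stand behind the tube, midway between head (crop 120,268) and hub (280,280), clear of everything. I'll close in to contact.

Request:
carry_out(moves="0 6 0 0 0 0 0; 0 12 0 0 0 0 0; 0 17 0 0 0 0 0; 0 21 0 0 0 0 0; 0 24 0 0 0 0 0; 0 24 0 0 0 0 0")

```text
clock: 3.23
tcp_pos: [0.6067, 0.1135, 0.1105]
orientation: [0.002, 0.548, 0.837, 0.001]
ft_force: [0.3, 0.2, -0.0]
gripper_width: -0.001
```

```bash
cat >> h.py <<'E'
def arc(ds,zr=0):
    s=sensors.get_state(); R=Rotation.from_quat(np.roll(s['orientation'],-1))
    p=R.inv().apply(np.r_[POST,s['tcp_pos'][2]]-s['tcp_pos'])
    print('p',p)
    for d in ds: print(d,np.round(1e3*(p-Rotation.from_rotvec([0,0,-d]).apply(p)),1))
E
python3 -c "
from h import *
state();arc([.05,.1,.15,.2,.25,.3,.35,.4])"
```

```text
t 3.23 tcp [0.6067 0.1135 0.1105] yaw 1.982 F [ 0.28  0.25 -0.03] w -0.001 q [0.08 0.29 0.13 1.41 0.   1.24]
p [ 0.02025503 -0.07152182 -0.00031752]
0.05 [3.6 0.9 0. ]
0.1 [7.2 1.7 0. ]
0.15 [10.9  2.2  0. ]
0.2 [14.6  2.6  0. ]
0.25 [18.3  2.8 -0. ]
0.3 [22.   2.8 -0. ]
0.35 [25.8  2.6 -0. ]
0.4 [29.5  2.2  0. ]
```

Request:
carry_out(moves="0 3.6 0.9 0 0 0 -0.05; 0 7.2 1.7 0 0 0 -0.1; 0 10.9 2.2 0 0 0 -0.15; 0 14.6 2.6 0 0 0 -0.2; 0 18.3 2.8 0 0 0 -0.25; 0 22 2.8 0 0 0 -0.3; 0 25.8 2.6 0 0 0 -0.35; 0 29.5 2.2 0 0 0 -0.4; 0 29.5 2.2 0 0 0 -0.4")

```text
clock: 3.98
tcp_pos: [0.5966, 0.1417, 0.1103]
orientation: [0.002, 0.37, 0.929, 0.001]
ft_force: [-0.5, 0.4, 0.1]
gripper_width: -0.003
```

```bash
cat >> h.py <<'E'
def armang():
    t=cam('top'); _,l=blobs(t,(18,110,90),(32,255,255),(255,150,325,215)); v,u=np.nonzero(l)
    if len(u)<20: print('few yellow px',len(u)); return
    Y=onplane(t,np.c_[u,v],.127)[:,:2]; q=cv2.fitLine(Y.astype(np.float32),cv2.DIST_L2,0,.01,.01).ravel()
    m=Y.mean(0); d=m-POST; a=np.arctan2(*(CORK-POST)[::-1])
    print('n',len(u),'line',np.arctan2(q[1],q[0]),'post-centroid',np.arctan2(d[1],d[0]),'target',a)
E
python3 -c "
from h import *
state();arc([.05,.1,.15,.2,.25,.3,.35,.4]);armang()"
```

```text
t 3.98 tcp [0.5966 0.1417 0.1103] yaw 2.383 F [-0.46  0.42  0.1 ] w -0.003 q [ 0.12  0.28  0.12  1.41 -0.    0.88]
p [ 0.01982786 -0.07147042 -0.00025732]
0.05 [3.6 0.9 0. ]
0.1 [7.2 1.6 0. ]
0.15 [10.9  2.2  0. ]
0.2 [14.6  2.5  0. ]
0.25 [18.3  2.7 -0. ]
0.3 [22.   2.7 -0. ]
0.35 [25.7  2.5 -0. ]
0.4 [29.4  2.1  0. ]
few yellow px 0
```

Request:
carry_out(moves="0 3.6 0.9 0 0 0 -0.05; 0 7.2 1.6 0 0 0 -0.1; 0 10.9 2.2 0 0 0 -0.15; 0 14.6 2.5 0 0 0 -0.2; 0 18.3 2.7 0 0 0 -0.25; 0 22 2.7 0 0 0 -0.3; 0 25.7 2.5 0 0 0 -0.35; 0 29.4 2.1 0 0 0 -0.4; 0 29.4 2.1 0 0 0 -0.4")

```text
clock: 4.78
tcp_pos: [0.5766, 0.1634, 0.1103]
orientation: [0.002, 0.179, 0.984, 0.001]
ft_force: [-0.6, -0.1, 0.1]
gripper_width: -0.0
```

```bash
cat >> h.py <<'E'
def armside(show=0):
    t=cam('side'); b,l=blobs(t,(18,110,90),(32,255,255),(220,160,340,240),3); 
    v,u=np.nonzero(l)
    Y=onplane(t,np.c_[u,v],.125)[:,:2]; q=cv2.fitLine(Y.astype(np.float32),cv2.DIST_L2,0,.01,.01).ravel()
    d=Y.mean(0)-POST; print('side n',len(u),'line',np.arctan2(q[1],q[0]),'post-centroid',np.arctan2(d[1],d[0]),'centroid',Y.mean(0), [x[0].round(1).tolist() for x in b])
    return t
E
python3 -c "
from h import *
state();arc([.05,.1,.15]);armang();t=armside()
a=cv2.resize(t['color'][120:300,230:410],None,fx=3.2,fy=3.2,interpolation=cv2.INTER_CUBIC)
cv2.imwrite('pics/mid.png',a)"
```

```text
t 4.78 tcp [0.5766 0.1634 0.1103] yaw 2.781 F [-0.58 -0.09  0.14] w -0.0 q [ 0.16  0.24  0.08  1.4  -0.    0.52]
p [ 0.01966428 -0.07146649 -0.00019328]
0.05 [3.6 0.9 0. ]
0.1 [7.2 1.6 0. ]
0.15 [10.9  2.1  0. ]
n 41 line 1.0517149 post-centroid 1.1943784817223204 target 1.2738648965929906
side n 182 line 1.23094 post-centroid 1.094095219484651 centroid [0.55737171 0.15069312] [[299.1, 213.8]]
```

View pics/mid.png

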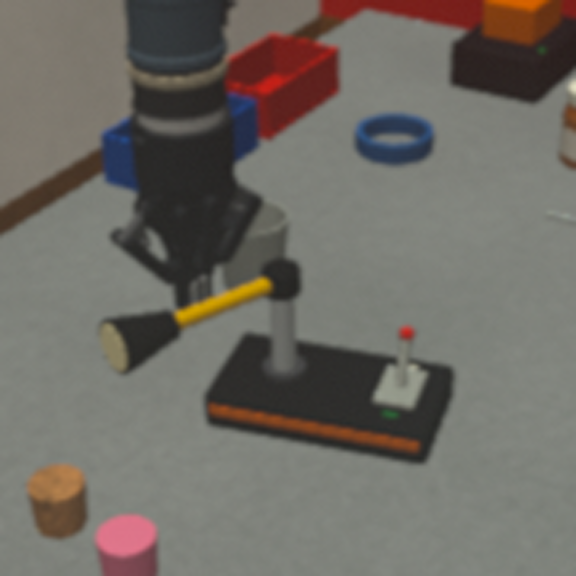

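The arm now points almost at the cork. The geometry puts it near 1.19–1.23, against a target of 1.274. I'll push a bit more, then back off for an unobstructed measurement.

Request:
carry_out(moves="0 1.8 0.5 0 0 0 -0.025; 0 3.6 0.9 0 0 0 -0.05; 0 4.3 1.1 0 0 0 -0.06; 0 4.3 1.1 0 0 0 -0.06; 0 -6 1.1 0 0 0 -0.06; 0 -25 1.1 0 0 0 -0.06; 0 -45 1.1 0 0 0 -0.06; 0 -70 1 0 0 0 -0.06; 0 -90 1 0 0 0 -0.06; 0 -90 1 0 0 0 -0.06")

```text
clock: 5.72
tcp_pos: [0.6644, 0.1304, 0.1096]
orientation: [0.003, 0.152, 0.988, 0.0]
ft_force: [-0.4, 0.6, -1.0]
gripper_width: -0.001
```

```bash
python3 -c "
from h import *
state();armang();t=armside();c=cam('top')
cv2.imwrite('pics/aim.png',np.vstack([cv2.resize(c['color'][140:250,200:360],None,fx=3,fy=3,interpolation=cv2.INTER_CUBIC),cv2.resize(t['color'][190:290,230:390],None,fx=3,fy=2.6,interpolation=cv2.INTER_CUBIC)])[:600])"
```

```text
t 5.72 tcp [0.6644 0.1304 0.1096] yaw 2.836 F [-0.39  0.58 -1.04] w -0.001 q [ 0.1   0.45  0.33  1.45 -0.    0.4 ]
few yellow px 0
side n 169 line 1.2970302 post-centroid 1.1618853777610914 centroid [0.55359773 0.15103282] [[300.2, 214.2]]
```

View pics/aim.png

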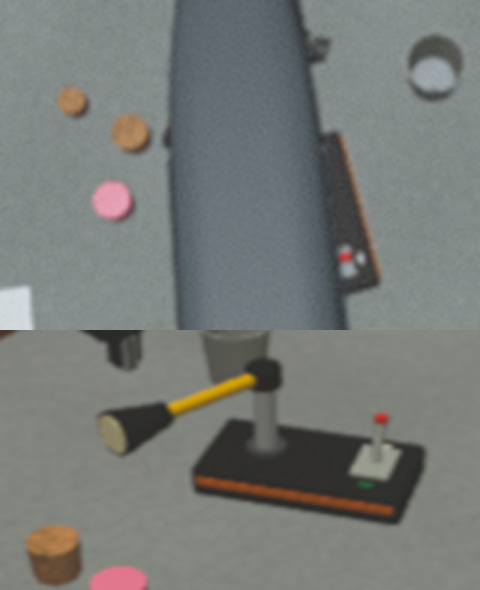

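The top view is blocked by the robot's own arm, so I'll raise and go to the right of the switch, which frees the view.

```bash
python3 -c "
from h import *
goto(.46,-.12,.23,1.797)"
```

```text
t 5.87 shift [ 116.3 -300.6 -120.6] rot [3.000e-03 1.000e-03 1.042e+00]
```

Request:
carry_out(moves="0 0 0 -35 0 0 0.03; 0 0 0 -75 0 0 0.1; 0 5 -15 -110 0 0 0.2; 0 20 -50 -120 0 0 0.3; 0 35 -85 -120 0 0 0.42; 0 50 -120 -120 0 0 0.54; 0 65 -157 -120 0 0 0.66; 0 80 -193 -120 0 0 0.78; 0 95 -230 -120 0 0 0.9; 0 107 -265 -120 0 0 1.0")

```text
clock: 6.7
tcp_pos: [0.4769, -0.0888, 0.2298]
orientation: [0.001, 0.608, 0.794, 0.001]
ft_force: [0.8, -0.6, 0.1]
gripper_width: 0.001
```

```bash
python3 -c "
from h import *
state();armang();t=armside();c=cam('top')
b,_=blobs(c,(5,70,60),(18,255,255),(230,170,260,195));print(b[0][0],onplane(c,[b[0][0]],.04))
g=c['color'].max(2)
m=np.zeros((400,640),np.uint8);m[160:206,250:288]=(g[160:206,250:288]<75)*255
n,l,s,ce=cv2.connectedComponentsWithStats(m)
i=1+np.argmax(s[1:,4]);print('head',s[i],ce[i],onplane(c,[ce[i]],.135))
cv2.imwrite('pics/aim2.png',cv2.resize(c['color'][140:250,200:360],None,fx=4.8,fy=4.8,interpolation=cv2.INTER_CUBIC))"
```

```text
t 6.7 tcp [ 0.4769 -0.0888  0.2298] yaw 1.835 F [ 0.75 -0.56  0.13] w 0.001 q [-0.32 -0.06 -0.01  1.62  0.    0.98]
n 122 line 1.2662046 post-centroid 1.2697145861503718 target 1.2738648965929906
side n 168 line 1.2971294 post-centroid 1.1612083617031306 centroid [0.5535236 0.150774 ] [[300.3, 214.2]]
[243.15789474 183.96491228] [[0.59598051 0.31352817 0.04      ]]
head [255 178  16  12 129] [262.10852713 184.2248062 ] [[0.57135274 0.22960579 0.135     ]]
```

View pics/aim2.png

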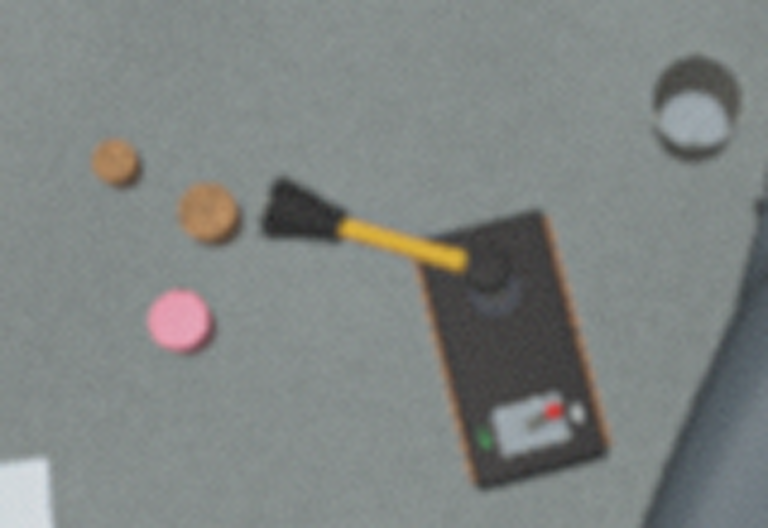

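The aim is good: the measured heading is 1.266–1.275 (tube and head), against 1.274–1.279 to the cork, about 2 mm at the cork. The lamp base hasn't moved, and the toggle is still off at crop (555,411). Now the switch.

```bash
python3 -c "
from h import *
goto(.4473,.0304,.14,1.797);goto(.4473,.0304,.077,1.797)"
```

```text
t 6.85 shift [123.8   1.9  90. ] rot [0.003 0.    0.039]
t 6.85 shift [123.8   1.6 153. ] rot [0.003 0.    0.039]
```

Request:
carry_out(moves="0 30 0 10 0.003 0 0.02; 0 60 1 35 0.003 0 0.04; 0 90 1 60 0.003 0 0.04; 0 112 2 90 0.003 0 0.04; 0 122 2 120 0.003 0 0.04; 0 124 2 140 0.003 0 0.04; 0 124 2 151 0.003 0 0.04; 0 124 2 153 0.003 0 0.04; 0 124 2 153 0.003 0 0.04")

```text
clock: 7.6
tcp_pos: [0.4474, 0.0312, 0.0768]
orientation: [-0.0, 0.623, 0.782, -0.0]
ft_force: [-0.3, 1.0, 0.3]
gripper_width: -0.002
```

```bash
python3 -c "
from h import *
state();goto(.433,.081,.077,1.797)
c=cam('side')
cv2.imwrite('pics/sw.png',cv2.resize(c['color'][150:270,290:410],None,fx=4,fy=4,interpolation=cv2.INTER_CUBIC))"
```

```text
t 7.6 tcp [0.4474 0.0312 0.0768] yaw 1.797 F [-0.29  0.99  0.28] w -0.002 q [-0.08 -0.13 -0.38  1.32  0.    1.26]
t 7.6 shift [51.7 -2.8 -0.2] rot [-0. -0.  0.]
```

View pics/sw.png

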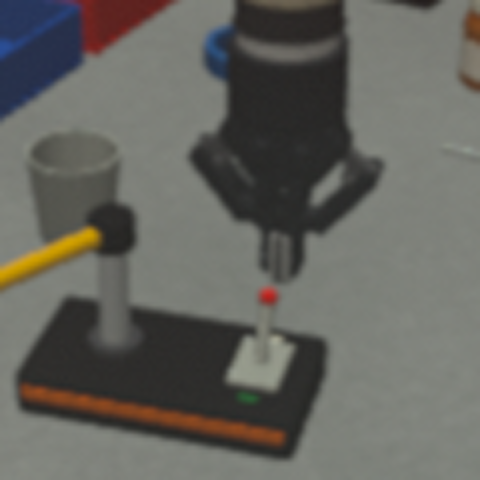

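The finger is lined up behind the red ball (crop 268,296), along the lamp's +y. I'll push slowly.

Request:
carry_out(moves="0 5 0 0 0 0 0; 0 10 0 0 0 0 0; 0 14 0 0 0 0 0; 0 18 0 0 0 0 0; 0 22 0 0 0 0 0; 0 26 0 0 0 0 0; 0 30 0 0 0 0 0; 0 34 0 0 0 0 0; 0 38 0 0 0 0 0; 0 41 0 0 0 0 0")

```text
clock: 8.48
tcp_pos: [0.4388, 0.0714, 0.0776]
orientation: [0.0, 0.623, 0.782, 0.001]
ft_force: [-0.4, -0.7, 0.4]
gripper_width: -0.002
```

```bash
cat >> h.py <<'E'
def ball():
    for n,r in(('side',(330,200,385,250)),('top',(300,215,330,235))):
        c=cam(n); b,_=blobs(c,(0,110,90),(6,255,255),r,3)
        for ce,st in b: print(n,ce.round(1),st[4],onplane(c,[ce],.081).round(4))
E
python3 -c "
from h import *
state();ball();goto(.433,.081,.077,1.797)
"
```

```text
t 8.48 tcp [0.4388 0.0714 0.0776] yaw 1.797 F [-0.35 -0.68  0.36] w -0.002 q [ 0.01 -0.14 -0.39  1.32  0.    1.35]
side [353.9 229. ] 20 [[0.437  0.0834 0.081 ]]
t 8.58 shift [10.5 -3.4  0.5] rot [ 0.001 -0.001  0.   ]
```

Request:
carry_out(moves="0 2 0 0 0 0 0; 0 4 0 0 0 0 0; 0 5.5 0 0 0 0 0; 0 7 0 0 0 0 0; 0 8.5 0 0 0 0 0; 0 9.5 0 0 0 0 0; 0 9.5 0 0 0 0 0")

```text
clock: 9.17
tcp_pos: [0.4366, 0.0797, 0.0774]
orientation: [0.001, 0.623, 0.782, -0.001]
ft_force: [0.5, -4.2, -2.2]
gripper_width: 0.001
```

```bash
python3 -c "
from h import *
state();ball()
"
```

```text
t 9.17 tcp [0.4366 0.0797 0.0774] yaw 1.797 F [ 0.5  -4.22 -2.21] w 0.001 q [ 0.03 -0.14 -0.39  1.32 -0.    1.38]
side [353.2 231.2] 20 [[0.4334 0.0933 0.081 ]]
```

The force has risen to 4 N and the ball has travelled about 37 mm, which is the full throw. I'll back away and check.

Request:
carry_out(moves="0 -5 0 0 0 0 0; 0 -20 0 0 0 0 0; 0 -45 0 0 0 0 0; 0 -70 0 -20 0 0 0; 0 -100 0 -50 0 0 0; 0 -130 0 -80 0 0 0; 0 -160 0 -110 0 0 0; 0 -195 0 -130 0 0 0; 0 -230 0 -130 0 0 0; 0 -230 0 -130 0 0 0")

```text
clock: 10.1
tcp_pos: [0.4906, -0.1499, 0.21]
orientation: [0.004, 0.625, 0.781, 0.0]
ft_force: [-0.1, 0.5, -0.8]
gripper_width: 0.005
```

```bash
python3 -c "
from h import *
state();ball();armang();s=armside();c=cam('top')
cv2.imwrite('pics/fin.png',np.vstack([cv2.resize(c['color'][140:250,200:360],None,fx=3,fy=3,interpolation=cv2.INTER_CUBIC),cv2.resize(s['color'][190:280,230:390],None,fx=3,fy=3,interpolation=cv2.INTER_CUBIC)]))"
```

```text
t 10.1 tcp [ 0.4906 -0.1499  0.21  ] yaw 1.791 F [-0.11  0.52 -0.76] w 0.005 q [-0.43  0.    0.01  1.57 -0.    0.92]
side [353.2 231.5] 18 [[0.433  0.0943 0.081 ]]
top [303.7 228.4] 7 [[0.4304 0.0981 0.081 ]]
n 122 line 1.259342 post-centroid 1.2678625587719363 target 1.2738648965929906
side n 169 line 1.2970302 post-centroid 1.1618853777610914 centroid [0.55359773 0.15103282] [[300.2, 214.2]]
```

View pics/fin.png

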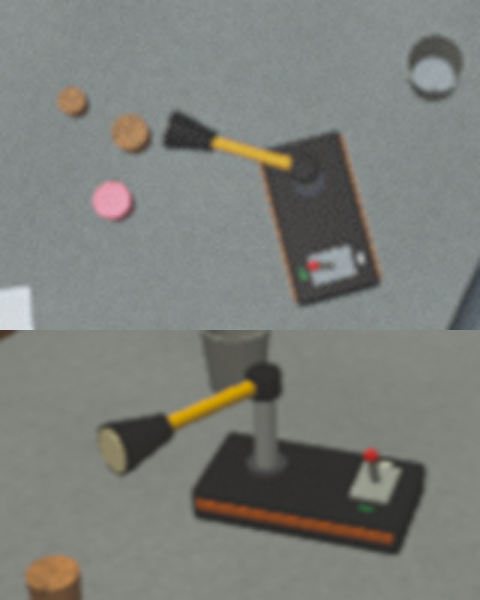

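```bash
python3 -c "
from bench import close_job
print(close_job())"
```

```text
the job is handed in; nothing more can be done
None
```

I aimed the lamp at the cork, pushed the switch fully on, and handed the job in at about 10 s of the 54 s. No verdict was reported. I swung the yellow arm round with the closed fingertips, backed off to check the aim, and then pushed the toggle over along the lamp's +y.

- **Cork:** I aimed at the larger of the two brown corks. The smaller brown one and the pink one were left alone.
- **Aim:** In the top camera the arm's heading came out at 1.259–1.268 rad, against 1.274–1.279 to the cork's centre. That puts the line about 1–4 mm from the centre, inside the 15 mm allowed.
- **Side camera disagreed:** Its line fit gave 1.297 rad, about 5 mm off the other way, which is still inside 15 mm. Its heading from the post to the tube's centre read 1.16 rad. I set that one aside because this camera reads points near the lamp several millimetres off, which matters over so short a distance.
- **Switch:** The ball moved about 37–40 mm, against 36.5 mm for the full throw, and stands by the green mark. The last force reading before I backed off was about 4 N, and I saw no higher one.
- **Everything else:** In the last pictures the lamp's base, both corks, the pink one and the cup stand where they were. The brush, scraper, tape, jar and screwdriver were not rechecked, but the arm never went down near them. The gripper was clear of everything.

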